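# Set the timer selector and release the ball

## Task

Push the timer's selector round, click by click, until its pointer clicks home at the red stud. Only then push the red knob of the chute's release lever, so that the steel ball rolls out into the wooden catch box. Do not touch the ball with the fingers, pick nothing up, and leave the loose things on the bench where they stand and the selector at the red stud.

Things in the scene. Friction and masses are not known exactly. Their poses are not given: they have to be found in the camera images.
- selector (a joint): Angle (rad) of the timer's rotary selector about a vertical axis; grows clockwise seen from above. Eight detents 25 degrees (0.436 rad) apart: position 0 reads 0, position 7 (just short of the end stop) 3.054. Pushed past half-way it snaps forward to the next position and stays. Starts at position 0 or 1, rarely poised between. A push of 2 to 3 N at 40 mm from the axis turns it.
- selector_axis (a point): Point on the selector's axis, on the timer's flat top, 70 mm above the bench. The timer is a blue box 170 x 170 x 70 mm, fixed, with a bare metal top; its yaw varies. The axis is at the centre of the top. The axes of this point are those of the timer: its +x points to the timer's back.
- pointer_tip (a point): Tip of the selector's black pointer bar, 50 mm from the axis, 24 mm above the timer's top; turns with it. The bar, with a white line on top, is 14 mm wide, stands 12 to 36 mm above the timer's top and runs from 22 mm behind the axis to 50 mm in front, over a round hub 50 mm wide and 12 mm high. Nothing else on the timer is higher than 4 mm.
- pointer_mark (a point): Point on the line of the pointer, produced to the circle of studs, 73 mm from the axis; turns with the selector. It lies on a stud when the selector is at that stud's position.
- stud_red: The red stud marking the wanted position: fixed disc, 10 mm wide, 4 mm high, on the timer's top; origin: centre of its underside. Eight studs, one per position, stand 73 mm from the axis: 0, 1, 2, 7 white; red, yellow, green, blue mark 3 to 6 in varying order. Position 0 is 87.5 degrees anticlockwise (from above) of the timer's +x, the others follow clockwise at 25 degrees.
- release (a joint): Angle (rad) of the release lever of the chute, about an upright pivot; 0 with the stop across the chute's mouth, grows clockwise seen from above to the end at 1.3. From about 1.1 the ball has free way. It has friction (about 1 N at the knob) and stays where it is left.
- release_pivot (a point): Point on the lever's pivot axis, 95 mm above the bench, beside the chute's mouth on the robot's side. Fixed to the chute: +y leads up the chute, +x across its mouth. The chute is a sheet-metal trough 46 mm wide and 26 mm deep, its mouth 72 mm in +x from here; it rises at 12 degrees along +y to a wooden shelf.
- release_knob (a point): Middle of the upright red round knob on the handle end of the release lever, 75 mm from the pivot; moves with the lever. Knob 16 mm in diameter, its top 16 mm above this point (133 mm above the bench); the flat lever bar lies 18 to 26 mm below it. At joint 0 it lies in -x of the pivot; it moves towards +y (up-chute) as the lever opens.
- ball: Steel ball, 32 mm diameter, 134 g, lying in the mouth of the chute against the stop; origin at its centre, about 94 mm above the bench at the start.
- catch_floor (a point): Centre of the cork floor of the wooden catch box under the chute's mouth, 10 mm above the bench. The box is fixed to the chute; inside 106 mm (x) by 156 mm (y), its walls 45 mm above this floor. Same axes as the chute.
- brass_cylinder: Bystander: upright brass cylinder, 32 mm diameter, 60 mm high; origin at the centre of its underside.
- lead_weight: Bystander: grey lead weight with a small knob, 48 mm diameter, 58 mm high; origin at the centre of its underside.
- stopwatch: Bystander: yellow stopwatch lying flat, 56 mm diameter, 14 mm thick; origin at the centre of its underside.
- wood_block: Bystander: dark wooden block 50 x 70 x 35 mm; origin at the centre of its underside.
- metal_rule: Bystander: flat steel bar 28 x 150 x 6 mm lying on the bench; origin at the centre of its underside.
- slotted_masses: Bystander: stack of brass slotted masses on a hanger stem, 50 mm diameter, 70 mm high; origin at the centre of its underside.
Not all that is in view belongs to the job. Leave any green or turquoise look-alike of the part that bears selector alone.

How it is judged:
On the way, in this order (a step that is already met when the one before it is completed fails the run):
1. the pointer stands at the red stud (horizontal distance between pointer_mark and stud_red below 0.01 m and velocity of joint selector between -0.2 and 0.2 rad/s), for 0.3 s.
2. the ball lies in the catch box (x of ball in the frame of catch_floor between -0.055 and 0.055 m and y of ball in the frame of catch_floor between -0.08 and 0.08 m and z of ball in the frame of catch_floor between 0 and 0.03 m), for 0.2 s.
At the end, for the whole second after the job is handed in: The pointer, produced to the circle of studs, is within 10 mm of the red stud (8 degrees; detents are 25 degrees apart); the ball lies in the catch box (its centre inside the walls and below 30 mm above the floor), slower than 0.15 m/s; every loose bystander is within 20 mm of its starting place (all of step 2 and horizontal distance between pointer_mark and stud_red below 0.01 m and linear speed of ball below 0.15 m/s and distance of each of brass_cylinder, lead_weight, stopwatch, wood_block, metal_rule, slotted_masses from where it was at the start of the episode below 0.02 m); the robot touches nothing.
It fails at once if the fingers or arm touch the ball (contact force between any of the fingers, the arm and ball above 0.3 N).
It fails at once if the ball is lifted (height (world z) of ball above 0.125 m).
It fails at once if a loose bystander is lifted or pushed more than 20 mm (distance of any of brass_cylinder, lead_weight, stopwatch, wood_block, metal_rule, slotted_masses from where it was at the start of the episode above 0.02 m).
It also fails if it takes over 64 s, if anything falls off the work surface, if the arm or the gripper's body presses on something with over 40 N, if the wrist force passes 120 N, or if a joint passes its speed limit or range.

## Robot

A 7-joint arm with a two-finger parallel gripper is mounted at the origin on the work surface. World frame = base frame: x ahead of the robot, y to its left, z up, the work surface at z = 0. Lengths are in m, angles in rad, forces in N, time in s.
With the tool pointing down it reaches from about 0.4 to 0.85 m from the base axis. Payload 10.4 kg.
Tool frame: the origin (TCP) lies at the very end of the fingers, on their centre line; the grasp point (between the pads) lies 19 mm behind it (r.pinch_z is the distance from the TCP to the grasp point, in m); z points along the fingers, y is the line along which they close (so a half turn about z gives the same grasp; the last joint's range is limited). The gripper opens to 87 mm and grips with 3 to 60 N. Pads are 19 mm wide; open, the fingers measure 117 mm over their backs; the gripper's body (75 mm by 190 mm) begins 51 mm behind the grasp point.
Start: joints at [1.207, 0.332, -0.065, 1.46, 0.022, 1.35, -0.088], TCP at [0.209, -0.589, 0.223] pointing down, gripper open.
Joint ranges: [-2.6, 2.6], [-0.5, 2.12], [-1.47, 1.34], [0.16, 2.42], [-1.27, 4.41], [0.06, 2.06], [-2.6, 2.6]. Speed limits (rad/s): [2.22, 2.22, 2.79, 2.79, 3.14, 3.14, 3.14].

## Interface

Orientations are given as a unit quaternion [x, y, z, w].
In Python, from bench import sensors, vision, r gives the robot as it stands.
- The arm moves only by the shell command python3 -m crank 'ROWS' [OPENING] [FORCE]. ROWS is JSON, a list of rows, each a list of 2 entries, a list of its own where there are three numbers: the shift along the tool's x, y, z normalised to -1 to 1, where 1 is 3 cm, then the turn about the tool's z normalised to -1 to 1, where 1 is 8 degrees. A call has 1 to 12 rows; each row shifts and turns the commanded pose from where the row before left it, along the tool's axes as they then stand; what a row does not reach is not made up. A row lasts 1/8 s, in which the tool goes at most 62.5 mm and 10.7 degrees, less where a joint would pass 70% of its speed; a pose out of reach is approached as far as the arm can. A call with a number of a shift or a turn outside -1 to 1 is refused whole. A call with a gripper value outside its range is refused whole. OPENING is the opening, from 0 (shut) to 1 (fully open), set as the call begins (- or left out, the last holds). The fingers move at their own pace and stop on an object; FORCE is the grip in N (left out, the last holds). Time passes only in rows, so rows that do not move let the fingers close. It gives the time, the measured TCP pose, the force, the opening and the grip force at its end, in the units of the state.
- sensors.read_state(): the state, without advancing time (a new reading comes with each control period).
- vision.camera(name): name is "side" or "top"; returns the picture (400x640x3 uint8, red, green, blue); there is no depth.
- vision.camera_model(name): a dict with "vertical_fov" (degrees; the focal length in pixels is half the picture's height over the tangent of half this angle, whatever the lens; pixels are square), "cx", "cy" (the principal point, pixels), "dist" ([k1, k2, p1, p2, k3] as OpenCV has them; the pictures are not rectified), "camera_from_world" (4x4, takes a point from world to camera coordinates). Camera axes: x right, y down, z forward; pixel columns grow to the right and rows downward; lengths in m; the calibration is good to about 2 mm. A picture is of the moment at which its call begins. camera_model takes no time and is no camera call.
- r.close_job(): hands the job in; it is judged then, once.
The state is a dict: "time": time; "joint_positions": joint angles; "joint_vel": joint speeds; "joint_torque": joint torques, N m; "ee_pos": TCP position; "eef_rot": TCP orientation; "ft_force": force on the tool from outside, world axes, zero at the start; "torque": the same for the moment, N m; "width": finger opening in m; "grip_force": force on a finger pad.
Only numpy, scipy, OpenCV 4.12 (cv2) and the standard library are available. Lean on these libraries where they do the work, as an engineer would, in place of code of your own. Each camera call takes 0.05 s, during which the arm holds its last target. There are 200 camera calls.

## Working session

There is one attempt and no reset: what is moved stays moved. The work goes in short steps, Python scripts to look and compute and a shell command to move; the robot and the scene stay as the last step left them, time stands still between calls to the robot, and variables do not carry over. Pictures are saved under pics/ and viewed, at most 10 in all, crops included, and the job is handed in when it is done.

```bash
ls; mkdir -p pics; cat > h.py <<'E'
import numpy as np, cv2
from bench import sensors, vision, r
def model(n):
    m=vision.camera_model(n); f=200/np.tan(np.radians(m["vertical_fov"])/2)
    return np.array([[f,0,m["cx"]],[0,f,m["cy"]],[0,0,1]]),np.array(m["dist"],float),np.array(m["camera_from_world"])
def ray(n,px):
    K,d,T=model(n); u=cv2.undistortPoints(np.array(px,float).reshape(-1,1,2),K,d).reshape(-1,2)
    v=np.c_[u,np.ones(len(u))]@T[:3,:3]; return -T[:3,:3].T@T[:3,3],v
def onz(n,px,z):
    c,v=ray(n,px); return c+v*((z-c[2])/v[:,2])[:,None]
def proj(n,P):
    K,d,T=model(n); return cv2.projectPoints(np.array(P,float).reshape(-1,3),cv2.Rodrigues(T[:3,:3])[0],T[:3,3],K,d)[0].reshape(-1,2)
def shot(n,f):
    im=vision.camera(n); cv2.imwrite("pics/"+f,im[:,:,::-1]); return im
E
python3 - <<'E'
from h import *
for n in("top","side"):
    shot(n,n+"0.png"); K,d,T=model(n); print(n,K[0,0],(-T[:3,:3].T@T[:3,3]).round(3),T[2,:3].round(2))
print(sensors.read_state())
E
```

```text
pics
top 433.688012975484 [ 0.264 -0.154  1.509] [ 0.16  0.01 -0.99]
side 452.8005343076301 [0.154 0.799 0.861] [ 0.29 -0.74 -0.61]
{'time': 0.1, 'joint_positions': array([ 1.20738892,  0.33282546, -0.06470712,  1.46087938,  0.02160055,
        1.34986975, -0.08850817]), 'joint_vel': array([ 1.52807046e-03, -1.41435408e-03,  5.89160689e-04, -2.39719968e-03,
       -8.40169659e-04,  1.65661992e-04, -4.71279192e-05]), 'joint_torque': array([ 1.57712591e-03, -6.24547291e+01,  2.47105944e-02, -3.90720785e+01,
       -6.14542002e-02,  3.66043788e-02,  1.10026244e-04]), 'ee_pos': array([ 0.20878955, -0.58872507,  0.2218125 ]), 'eef_rot': array([ 9.85514626e-01,  1.69589234e-01, -1.36380446e-04, -6.28602949e-04]), 'ft_force': array([ 0.37565827,  0.32391715, -0.28157236]), 'torque': array([ 0.0010327 , -0.05109498,  0.03528432]), 'grip_force': 0.0, 'width': 0.08701981725629707}
```

View pics/top0.png

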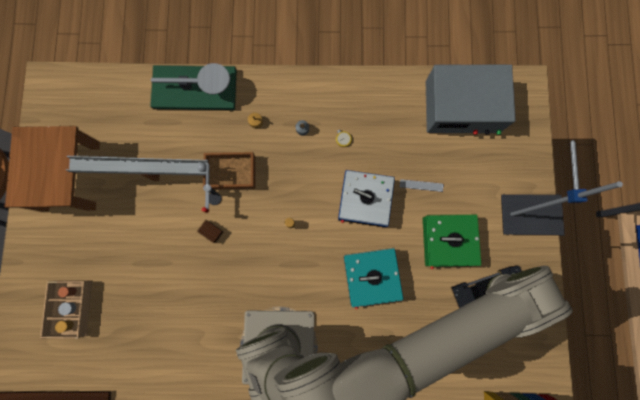

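View pics/side0.png

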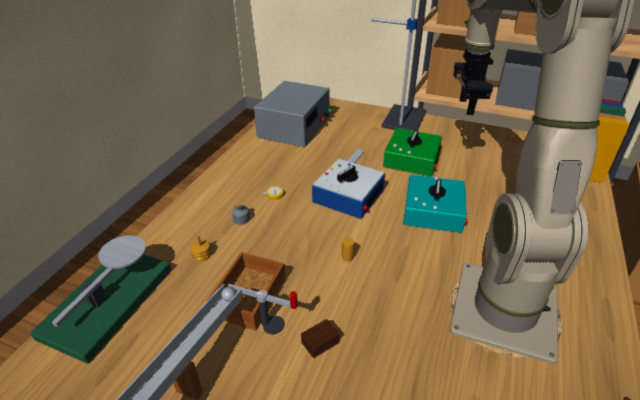

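The top view shows three timers: blue sides with a bare metal top at (367,197), green at (453,240) and turquoise at (374,278). The blue one fits the description. The chute mouth is at (207,168), the red knob at (206,210) and the catch box at (231,171). In the side view the timer is at (348,185) and the knob at (294,299).

```bash
cat > m.py <<'E'
from h import *
im=cv2.imread("pics/top0.png"); 
a=cv2.resize(im[160:235,330:410],None,fx=7,fy=7,interpolation=cv2.INTER_CUBIC)
cv2.imwrite("pics/crop0.png",a)
hsv=cv2.cvtColor(im,cv2.COLOR_BGR2HSV)
# bright unsaturated top
m=((hsv[...,1]<70)&(hsv[...,2]>120)).astype(np.uint8); w=np.zeros_like(m); w[160:235,330:398]=m[160:235,330:398]
cs,_=cv2.findContours(w,0,2); c=max(cs,key=cv2.contourArea); box=cv2.boxPoints(cv2.minAreaRect(c)); print("box px",box.round(1).tolist())
P=onz("top",box,.07); ax=P.mean(0); print("corners",P.round(3).tolist(),"axis",ax.round(4),"sides",[np.linalg.norm(P[i]-P[i-1]).round(3) for i in range(4)])
def comps(name,mask,z,n="top"):
    k,l,s,ce=cv2.connectedComponentsWithStats(mask.astype(np.uint8))
    for i in range(1,k):
        if s[i,4]>=3: print(name,ce[i].round(1),s[i,4],onz(n,[ce[i]],z)[0].round(4))
H,S,V=cv2.split(hsv); R=(slice(160,228),slice(338,398))
def win(mask,y0,y1,x0,x1):
    o=np.zeros_like(mask);o[y0:y1,x0:x1]=mask[y0:y1,x0:x1];return o
sat=(S>110)&(V>70)
for nm,q in dict(red=(H<8)|(H>172),yellow=(H>18)&(H<35),green=(H>45)&(H<85),blue=(H>95)&(H<130)).items(): comps(nm,win(sat&q,172,222,342,392),.074)
comps("dark",win(V<50,175,220,345,392),.106)
comps("knob",win((S>150)&(V>60)&((H<6)|(H>174)),195,222,195,220),.133)
s=cv2.cvtColor(cv2.imread("pics/side0.png"),cv2.COLOR_BGR2HSV); comps("knobside",win((s[...,1]>170)&(s[...,2]>80)&((s[...,0]<6)|(s[...,0]>174)),285,315,280,305),.117,"side")
E
python3 m.py
```

```text
box px [[337.20001220703125, 217.1999969482422], [344.3999938964844, 168.8000030517578], [394.5, 176.1999969482422], [387.29998779296875, 224.6999969482422]]
corners [[0.427, -0.191, 0.07], [0.593, -0.215, 0.07], [0.568, -0.384, 0.07], [0.404, -0.358, 0.07]] axis [ 0.4979 -0.2869  0.07  ] sides [np.float64(0.168), np.float64(0.167), np.float64(0.171), np.float64(0.166)]
red [342.8 220.6] 5 [ 0.4154 -0.21    0.074 ]
dark [367.3 197.6] 99 [ 0.4886 -0.2885  0.106 ]
knob [204.2 209.4] 15 [0.4405 0.2359 0.133 ]
knobside [293.  299.7] 103 [0.4394 0.2432 0.117 ]
```

View pics/crop0.png

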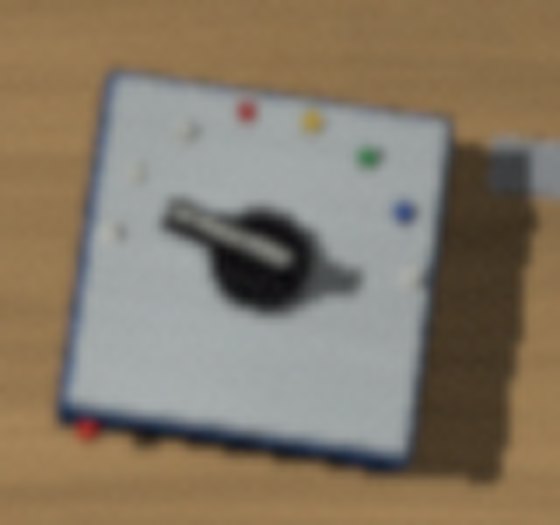

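The crop confirms the blue-sided timer with its bare metal top. The studs are white at (115,232), (140,172) and (190,130), then red at (247,112), which makes red position 3. Yellow is at (312,122), green at (370,157) and blue at (404,212). The pointer runs from its tail at (285,260) to its tip at (172,212).

```bash
python3 - <<'E'
from h import *
c=lambda p:[(330+(x+.5)/7-.5,160+(y+.5)/7-.5) for x,y in p]
S=onz("top",c([(113,232),(138,172),(190,130),(247,112),(312,122),(370,157),(404,212),(412,278)]),.074)[:,:2]
a=np.radians(87.5-25*np.arange(8)); M=.073*np.c_[np.cos(a),np.sin(a)]
A,B=M-M.mean(0),S-S.mean(0); yaw=np.arctan2((A[:,0]*B[:,1]-A[:,1]*B[:,0]).sum(),(A*B).sum())
Rm=np.array([[np.cos(yaw),-np.sin(yaw)],[np.sin(yaw),np.cos(yaw)]]); ax=S.mean(0)-Rm@M.mean(0)
print("axis",ax.round(4),"yaw",np.degrees(yaw).round(1),"res mm",(1000*np.linalg.norm(M@Rm.T+ax-S,axis=1)).round(1))
P=onz("top",c([(172,212),(285,260)]),.106)[:,:2]; d=P[0]-P[1]; th=np.degrees(np.arctan2(d[1],d[0])); print("ptr",P.round(4),th.round(1),"len",np.linalg.norm(d),"pos",(np.degrees(yaw)+87.5-th)/25, "via axis",np.linalg.norm(P[0]-ax),np.degrees(np.arctan2(*(P[0]-ax)[::-1])))
n=onz("top",[(207,168)],.115)[0]; f=onz("top",[(70,164)],.115+.4*np.tan(np.radians(12)))[0]; print("mouth",n.round(3),"far",f.round(3),"chute dir deg",np.degrees(np.arctan2(*(f-n)[1::-1])) if 0 else np.degrees(np.arctan2(f[1]-n[1],f[0]-n[0])))
print("pivot px guess",proj("top",[[.515,.24,.1],[.44,.24,.117]]),proj("side",[[.515,.24,.1],[.44,.24,.117]]))
s=ax; tx=np.array([np.cos(np.radians(19.5)),np.sin(np.radians(19.5))]); ty=np.array([tx[1],-tx[0]])
u=lambda t:np.array([np.cos(np.radians(t)),np.sin(np.radians(t))])
start=ax+.040*tx-ty*.060; D=start-sensors.read_state()["ee_pos"][:2]; print("start",start,"tool dx,dy /3cm",D@tx/.03,D@ty/.03)
E
```

```text
axis [ 0.496  -0.2901] yaw -8.2 res mm [1.  0.5 1.9 1.  1.1 0.2 0.7 0.9]
ptr [[ 0.5137 -0.2455]
 [ 0.4915 -0.2982]] 67.1 len 0.057212368588783855 pos 0.4883969886681956 via axis 0.04801095405560677 68.35240328113534
mouth [0.58  0.239 0.115] far [0.569 0.635 0.2  ] chute dir deg 91.67471750844327
pivot px guess [[206.94863169 188.32528483]
 [204.27775009 210.19705309]] [[262.17553604 293.78544006]
 [293.34748398 298.5350289 ]]
start [ 0.51369816 -0.22023452] tool dx,dy /3cm 13.680806087054352 -8.185796700723477
```

The fit gives the axis at (0.497, -0.289) and yaw -8°. The pointer stands poised at about position 0.47. Red is position 3, at world angle +4°. I'm approaching with the gripper shut.

```bash
python3 -m crank '[[[1,-0.6,0],0],[[1,-0.7,0],0],[[1,-0.7,0],0],[[1,-0.7,0],0],[[1,-0.7,0],0],[[1,-0.7,0],0],[[1,-0.7,0],0],[[1,-0.7,0],0],[[1,-0.7,0],0],[[1,-0.7,0],0],[[1,-0.7,0],0],[[1,-0.7,0],0]]' 0 20
python3 -m crank '[[[1,-0.2,0],0],[[0.2,0,0],0],[[0,0,0],0],[[0,0,0],0]]'
cat > rel.py <<'E'
from h import *
from scipy.spatial.transform import Rotation as Ro
s=sensors.read_state(); X=Ro.from_quat(s["eef_rot"]).as_matrix(); d=s["ee_pos"]-np.array([.497,-.289,0])
print(s["time"],s["ee_pos"].round(4),"a,b mm",(1000*d@X[:,0]).round(1),(-1000*d@X[:,1]).round(1),"yaw",np.degrees(np.arctan2(X[1,0],X[0,0])).round(1),s["ft_force"].round(1),s["width"])
E
python3 rel.py
```

```text
time: 1.6
ee_pos: [0.4653, -0.233, 0.2223]
eef_rot: [0.986, 0.17, -0.0, -0.0]
ft_force: [0.2, -0.3, 0.5]
width: 0.0007
grip_force: 0.0
time: 2.1
ee_pos: [0.4961, -0.2174, 0.2224]
eef_rot: [0.986, 0.169, -0.0, 0.0]
ft_force: [-0.3, -0.5, 0.6]
width: 0.0004
grip_force: 0.0
2.1 [ 0.4961 -0.2174  0.2224] a,b mm 22.8 67.8 yaw 19.4 [-0.3 -0.5  0.6] 0.0004220726744592159
```

```bash
python3 -m crank '[[[0,-0.2,1],0],[[0,0,1],0],[[0,0,1],0],[[0,0,1],0],[[0,0,0.4],0],[[0,0,0],0],[[0,0,0],0]]'
python3 -m crank '[[[0.1,0.3,0],0],[[0.1,0.3,0],0],[[0.1,0.3,0],0],[[0.1,0.3,0],0],[[0,0,0],0],[[0,0,0],0]]'
python3 - <<'E'
from h import *
im=shot("top","t1.png"); cv2.imwrite("pics/c1.png",cv2.resize(im[150:235,325:410,::-1],None,fx=6,fy=6,interpolation=cv2.INTER_CUBIC))
im=shot("side","s1.png"); cv2.imwrite("pics/d1.png",np.hstack([cv2.imread("pics/c1.png"),cv2.resize(im[130:215,290:345+45,::-1],None,fx=2.9,fy=6)]))
E
python3 rel.py
```

```text
time: 2.98
ee_pos: [0.4956, -0.2112, 0.0918]
eef_rot: [0.986, 0.169, 0.001, 0.001]
ft_force: [-0.8, -0.0, 0.3]
width: 0.0003
grip_force: 0.0
time: 3.72
ee_pos: [0.518, -0.2409, 0.0904]
eef_rot: [0.986, 0.169, -0.0, 0.0]
ft_force: [-0.0, 1.2, 0.1]
width: 0.0004
grip_force: 0.3
3.825 [ 0.5179 -0.2408  0.0905] a,b mm 35.8 38.5 yaw 19.5 [-0.9  0.9  0.4] 0.0002664683560271813
```

View pics/d1.png

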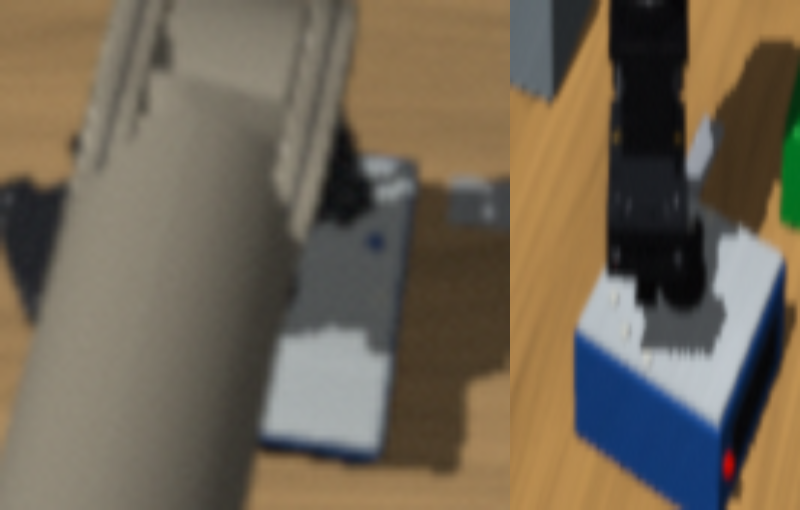

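The arm hides the pointer from above. In the side half the finger stands on the timer next to the hub at (660,290), as planned. I'll push on to b≈17 mm, then back off, lift and look.

```bash
python3 -m crank '[[[0,0.24,0],0],[[0,0.24,0],0],[[0,0.24,0],0],[[0,0,0],0],[[0,0,0],0]]'
python3 rel.py
python3 -m crank '[[[0,-0.5,0],0],[[0,-0.5,0],0],[[0,0,-1],0],[[0,0,-1],0],[[0,-1,-1],0],[[0,-1,-1],0],[[-0.5,-1,0],0],[[-0.5,-1,0],0],[[-0.5,-1,0],0],[[-0.5,-1,0],0],[[0,-1,0],0],[[0,0,0],0]]'
python3 - <<'E'
from h import *
im=shot("top","t2.png"); a=cv2.resize(im[160:235,330:410,::-1],None,fx=6,fy=6,interpolation=cv2.INTER_CUBIC)
b=im[130:205,180:270,::-1]; cv2.imwrite("pics/d2.png",np.hstack([a,cv2.resize(b,None,fx=3.2,fy=6)]))
shot("side","s2.png")
E
```

```text
time: 4.45
ee_pos: [0.5253, -0.2612, 0.0905]
eef_rot: [0.986, 0.169, -0.0, 0.0]
ft_force: [0.2, 0.6, -0.3]
width: 0.0005
grip_force: 0.0
4.45 [ 0.5253 -0.2612  0.0905] a,b mm 35.9 16.7 yaw 19.5 [ 0.2  0.6 -0.3] 0.0005375354450757337
time: 5.95
ee_pos: [0.3878, -0.0528, 0.2106]
eef_rot: [0.985, 0.171, 0.0, 0.001]
ft_force: [0.0, -0.5, -0.3]
width: 0.0006
grip_force: 0.0
```

View pics/d2.png

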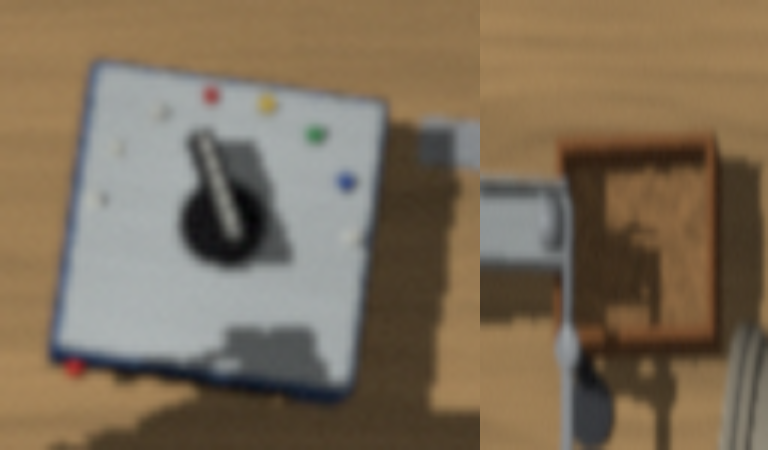

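The pointer now runs from its tail at (237,238) to its tip at (202,135). That looks between studs 2 and 3, so I'm working out its angle.

```bash
python3 - <<'E'
from h import *
c=lambda p:[(330+(x+.5)/6-.5,160+(y+.5)/6-.5) for x,y in p]
P=onz("top",c([(202,135),(237,238)]),.106)[:,:2]; d=P[0]-P[1]; ax=np.array([.497,-.289]); e=P[0]-ax
for v in(d,e):
  t=np.degrees(np.arctan2(v[1],v[0])); print(t,(79.3-t)/25,np.linalg.norm(v))
E
```

```text
18.290945295844885 2.4403621881662043 0.059977148070510765
17.511538208952242 2.47153847164191 0.0450842855493082
```

The pointer is poised at about 2.45, just short of the snap. Working back from that, the finger's half thickness is about 11 mm. I'll go back in and push to b≈11.5 mm, which is just short of home.

```bash
python3 -m crank '[[[0.5,1,0],0],[[0.5,1,0],0],[[0.5,1,0],0],[[0.5,1,0],0],[[0,1,0],0],[[0,0.8,0],0],[[0,0,0],0],[[0,0,0],0]]'; python3 rel.py
```

```text
time: 7.05
ee_pos: [0.5033, -0.1982, 0.2105]
eef_rot: [0.985, 0.17, -0.0, -0.0]
ft_force: [0.4, 0.9, 0.1]
width: 0.0005
grip_force: 0.0
7.05 [ 0.5033 -0.1982  0.2105] a,b mm 36.3 83.5 yaw 19.5 [0.4 0.9 0.1] 0.000452458205511965
```

```bash
python3 -m crank '[[[0,0.7,1],0],[[0,0.3,1],0],[[0,0.2,1],0],[[0,0.2,1],0],[[0,0,0],0],[[0,0,0],0]]'; python3 rel.py
python3 -m crank '[[[0,0.2,0],0],[[0,0.2,0],0],[[0,0.2,0],0],[[0,0.2,0],0],[[0,0.2,0],0],[[0,0,0],0],[[0,0,0],0],[[0,0,0],0]]'; python3 rel.py
```

```text
time: 7.8
ee_pos: [0.5181, -0.2378, 0.092]
eef_rot: [0.985, 0.17, 0.001, 0.0]
ft_force: [0.3, 0.4, 0.8]
width: 0.0003
grip_force: 0.0
7.8 [ 0.5181 -0.2378  0.092 ] a,b mm 37.2 41.1 yaw 19.6 [0.3 0.4 0.8] 0.0003160821112913701
time: 8.8
ee_pos: [0.5274, -0.2664, 0.0906]
eef_rot: [0.985, 0.17, -0.0, -0.0]
ft_force: [-0.1, -0.0, 0.3]
width: 0.0001
grip_force: 0.0
8.8 [ 0.5274 -0.2664  0.0906] a,b mm 36.2 11.1 yaw 19.5 [-0.1 -0.   0.3] 0.00010524854705105561
```

```bash
python3 -m crank '[[[0,-0.5,0],0],[[0,-0.5,0],0],[[0,0,-1],0],[[0,0,-1],0],[[0,-1,-1],0],[[0,-1,-1],0],[[-0.5,-1,0],0],[[-0.5,-1,0],0],[[-0.5,-1,0],0],[[-0.5,-1,0],0],[[0,-1,0],0],[[0,0,0],0]]'
python3 - <<'E'
from h import *
im=shot("top","t3.png"); a=cv2.resize(im[160:235,330:410,::-1],None,fx=6,fy=6,interpolation=cv2.INTER_CUBIC)
cv2.imwrite("pics/d3.png",a)
E
```

```text
time: 10.3
ee_pos: [0.3899, -0.0584, 0.2106]
eef_rot: [0.985, 0.171, 0.0, 0.001]
ft_force: [0.5, -1.1, 0.2]
width: 0.0007
grip_force: 0.0
```

View pics/d3.png

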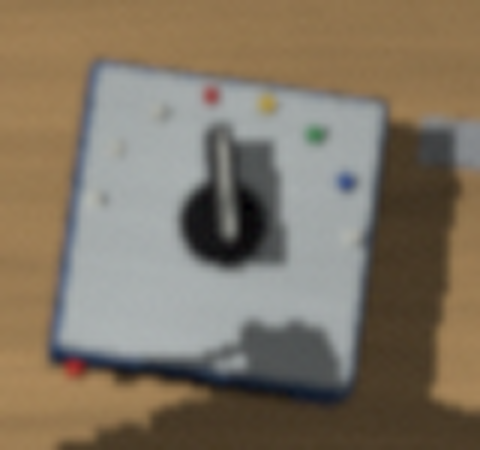

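The pointer now runs from its tail at (232,238) to its tip at (219,130). That is about 6° in the world, position 2.9, so it is home at red to within measuring error. Next is the lever knob, taken as (0.440, 0.240) from the two views.

```bash
python3 -m crank '[[[0,0,0],0.8],[[0,0,0],0.8],[[0,0,0],0.84],[[0,0,0],0]]'
python3 -m crank '[[[0.2,-1,0],0],[[0.2,-1,0],0],[[0.2,-1,0],0],[[0.2,-1,0],0],[[0.2,-1,0],0],[[0.2,-1,0],0],[[0.2,-1,0],0],[[0.2,-1,0],0],[[0.1,-0.7,0],0],[[0,0,0],0],[[0,0,0],0]]'
python3 rel.py; python3 -c "
from h import *
print(sensors.read_state()['joint_positions'].round(2))
im=shot('side','s4.png'); cv2.imwrite('pics/d4.png',cv2.resize(im[180:340,180:360,::-1],None,fx=3.5,fy=3.5,interpolation=cv2.INTER_CUBIC))"
```

```text
time: 10.85
ee_pos: [0.3907, -0.0609, 0.2103]
eef_rot: [1.0, 0.0, -0.0, 0.0]
ft_force: [0.3, -0.3, -0.5]
width: 0.0006
grip_force: 0.0
time: 12.22
ee_pos: [0.4418, 0.1995, 0.2103]
eef_rot: [1.0, 0.0, -0.0, 0.0]
ft_force: [0.3, -0.7, 0.5]
width: 0.0005
grip_force: 0.0
12.225 [0.4418 0.1995 0.2103] a,b mm -55.0 488.5 yaw 0.0 [ 0.3 -0.7  0.5] 0.0005269714301441509
[ 0.38  0.11 -0.93  1.8   0.09  1.28 -2.15]
```

View pics/d4.png

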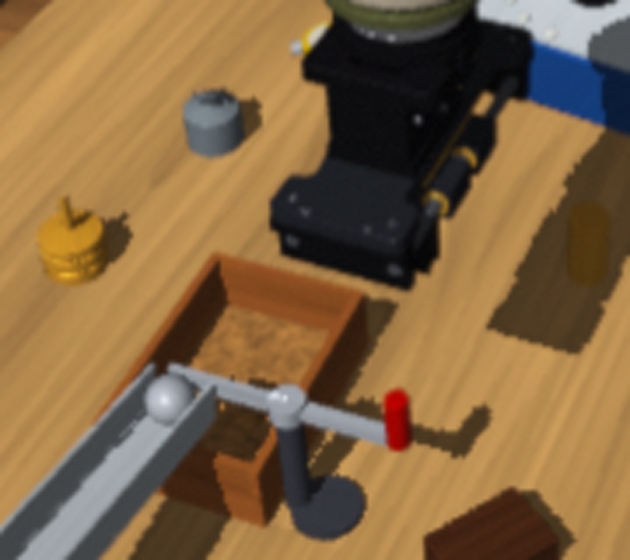

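The side crop shows the red knob at (397,420), the pivot at (287,405) and the ball in the mouth at (170,398). Nothing stands near the finger's path. A 75° clockwise turn would take joint 7 past its limit from here, so I'll first turn 90° anticlockwise and push with the tool's x face.

```bash
python3 -m crank '[[[0,0,0],-1],[[0,0,0],-1],[[0,0,0],-1],[[0,0,0],-1],[[0,0,0],-1],[[0,0,0],-1],[[0,0,0],-1],[[0,0,0],-1],[[0,0,0],-1],[[0,0,0],-1],[[0,0,0],-1],[[0,0,0],-0.25]]'
python3 -m crank '[[[0,0,0.8],0],[[0,0,0.8],0],[[0,0,0.9],0],[[0,0,0.9],0],[[0,0,0],0],[[0,0,0],0]]'
python3 rel.py; python3 -c "
from h import *
print(sensors.read_state()['joint_positions'].round(2))"
```

```text
time: 13.78
ee_pos: [0.4419, 0.1995, 0.2105]
eef_rot: [0.707, 0.707, -0.0, 0.0]
ft_force: [0.1, -0.1, -0.3]
width: 0.0007
grip_force: 0.0
time: 14.52
ee_pos: [0.4422, 0.2006, 0.1095]
eef_rot: [0.707, 0.707, 0.0, 0.0]
ft_force: [0.2, -0.1, 0.2]
width: 0.0006
grip_force: 0.0
14.525 [0.4422 0.2006 0.1095] a,b mm 489.5 55.2 yaw 89.9 [ 0.2 -0.1  0.2] 0.0005669740653067923
[ 0.42  0.27 -1.03  1.92  0.26  1.1  -0.72]
```

```bash
python3 -m crank '[[[0.35,0,0],0],[[0.35,0,0],0],[[0.35,-0.055,0],1],[[0.35,-0.055,0],1],[[0.35,-0.055,0],1],[[0.35,-0.055,0],1],[[0,0,0],0],[[0,0,0],0]]'
python3 -c "
from h import *
p=sensors.read_state()['ee_pos'];print(p)
im=shot('side','s5.png'); cv2.imwrite('pics/d5.png',cv2.resize(im[180:340,180:360,::-1],None,fx=3.5,fy=3.5,interpolation=cv2.INTER_CUBIC))"
```

```text
time: 15.52
ee_pos: [0.4439, 0.2636, 0.1086]
eef_rot: [0.874, 0.486, 0.0, 0.0]
ft_force: [-1.0, -0.3, 0.5]
width: 0.0002
grip_force: 0.0
[0.44385303 0.26357068 0.10859389]
```

View pics/d5.png

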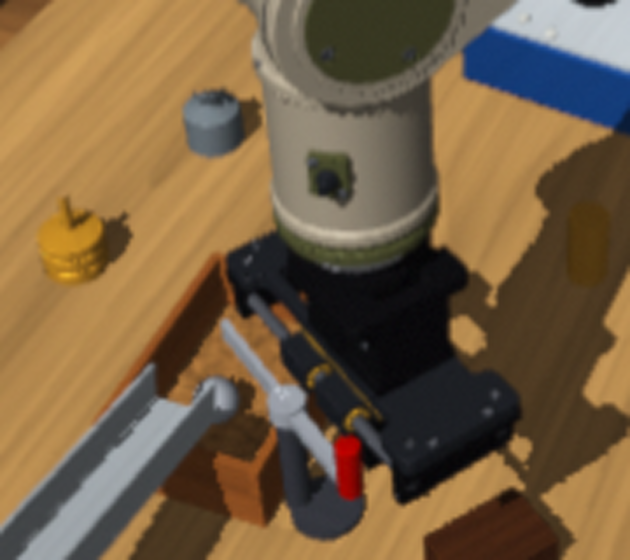

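The lever is half open, with the knob at (348,468), and the ball is rolling out of the mouth at (217,398). I'll push on to the end.

```bash
python3 -m crank '[[[0.35,-0.055,0],1],[[0.35,-0.055,0],1],[[0.35,-0.055,0],1],[[0.35,-0.055,0],1],[[0.35,-0.055,0],1],[[0,0,0],0],[[0,0,0],0]]'
python3 -c "
from h import *
p=sensors.read_state()['ee_pos'];print(p)
im=shot('side','s6.png'); cv2.imwrite('pics/d6.png',cv2.resize(im[180:340,180:360,::-1],None,fx=3.5,fy=3.5,interpolation=cv2.INTER_CUBIC))"
```

```text
time: 16.45
ee_pos: [0.4767, 0.3035, 0.1085]
eef_rot: [0.987, 0.158, 0.0, 0.0]
ft_force: [-0.9, 0.1, 0.5]
width: 0.0004
grip_force: 0.2
[0.47674505 0.30354307 0.10854167]
```

View pics/d6.png

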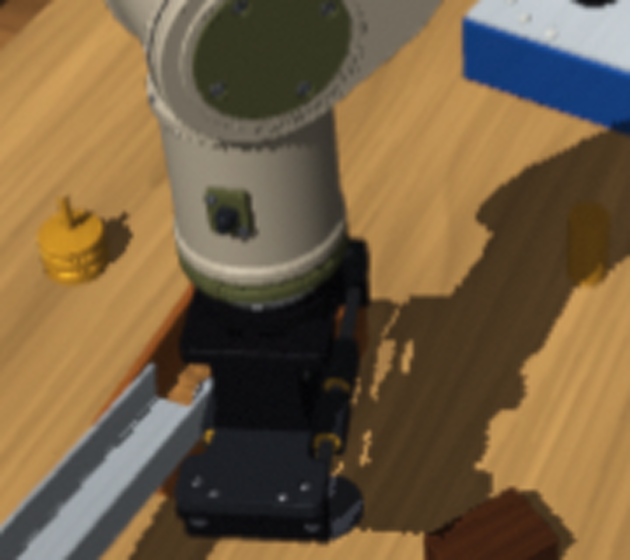

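The gripper hides the box, but the ball has left the mouth and the lever has followed the finger. I'll back off, lift clear and check everything.

```bash
python3 -m crank '[[[-0.5,0,0],0],[[-0.5,0,0],0],[[0,0,-1],0],[[0,0,-1],0],[[0,0,-1],0],[[0,0,-1],0],[[0,1,0],0],[[0,1,0],0],[[0,1,0],0],[[0,1,0],0],[[0,1,0],0],[[0,0,0],0]]'
python3 - <<'E'
from h import *
t=shot("top","t7.png"); s=shot("side","s7.png")
a=cv2.resize(t[120:250,180:400,::-1],None,fx=3.6,fy=3,interpolation=cv2.INTER_CUBIC); b=cv2.resize(s[170:350,170:400,::-1],(400,200))
cv2.imwrite("pics/d7.png",np.vstack([a,np.hstack([b,np.zeros((200,a.shape[1]-400,3),np.uint8)])])[:600])
t0=cv2.imread("pics/top0.png")
for n,(x,y) in dict(mass=(255,121),lead=(302,128),watch=(344,139),block=(210,231),cyl=(290,223),rule=(425,187)).items():
    d=np.abs(t[y-9:y+9,x-14:x+14,::-1].astype(int)-t0[y-9:y+9,x-14:x+14]).mean(); print(n,d.round(1))
E
python3 rel.py
```

```text
time: 18.0
ee_pos: [0.4945, 0.1494, 0.2283]
eef_rot: [0.988, 0.155, -0.0, 0.001]
ft_force: [-0.9, -0.4, -0.1]
width: 0.0004
grip_force: 0.0
mass 3.6
lead 3.5
watch 4.5
block 74.4
cyl 14.2
rule 4.5
18.1 [0.4938 0.1523 0.2286] a,b mm 133.5 420.6 yaw 18.0 [-0.3  0.3  0.1] 0.000920162209101251
```

View pics/d7.png

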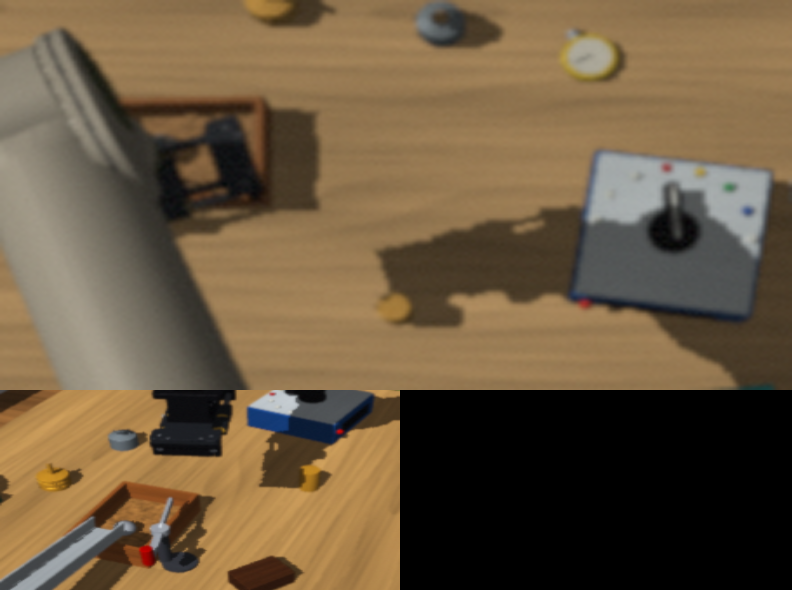

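The selector is still at red and the bystanders stand where they were. The ball appears in the inset at about (128,527), so I need to know if it is in the box or hung up at the mouth. I'll move the arm aside and settle that by measurement.

```bash
python3 -m crank '[[[0,1,0],0],[[0,1,0],0],[[0,1,0],0],[[0,1,0],0],[[0,1,0],0],[[0,1,0],0],[[0,1,0],0],[[-0.5,1,0],0],[[-0.5,0,0],0],[[0,0,0],0],[[0,0,0],0]]'
python3 - <<'E'
from h import *
t=shot("top","t8.png"); s=shot("side","s8.png"); s0=cv2.imread("pics/side0.png")[:,:,::-1]; t0=cv2.imread("pics/top0.png")[:,:,::-1]
for n,px in(("before",(228.6,293.7)),("now",(243,293))):
    for z in(.094,.026): print(n,z,onz("side",[px],z)[0].round(3))
def circ(im,x0,x1,y0,y1,k=6):
    g=cv2.resize(cv2.cvtColor(im[y0:y1,x0:x1],cv2.COLOR_RGB2GRAY),None,fx=k,fy=k,interpolation=cv2.INTER_CUBIC)
    c=cv2.HoughCircles(g,cv2.HOUGH_GRADIENT,1.5,20,param1=80,param2=22,minRadius=3*k,maxRadius=9*k)
    return [] if c is None else [(round(x0+c_[0]/k,1),round(y0+c_[1]/k,1),round(c_[2]/k,1)) for c_ in c[0][:5]]
print("side0",circ(s0,210,290,255,330)); print("side8",circ(s,210,290,255,330)); print("top0",circ(t0,190,262,148,195)); print("top8",circ(t,190,262,148,195))
hs=cv2.cvtColor(t,cv2.COLOR_RGB2HSV); m=(hs[...,1]<60)&(hs[...,2]>60); print("top grey map"); 
for y in range(148,196,2): print(y,"".join("#" if m[y,x] else "." for x in range(190,262)))
hs=cv2.cvtColor(s,cv2.COLOR_RGB2HSV); m=(hs[...,1]<60)&(hs[...,2]>60); print("side grey map from x=215,y=255")
for y in range(262,330,2): print(y,"".join("#" if m[y,x] else "." for x in range(215,305)))
E
```

```text
time: 19.48
ee_pos: [0.5405, -0.0838, 0.2289]
eef_rot: [0.988, 0.158, 0.0, 0.0]
ft_force: [0.5, -0.4, -0.5]
width: 0.0005
grip_force: 0.0
before 0.094 [0.586 0.262 0.094]
before 0.026 [0.625 0.215 0.026]
now 0.094 [0.558 0.249 0.094]
now 0.026 [0.594 0.2   0.026]
side0 [(np.float32(261.9), np.float32(296.4), np.float32(6.2)), (np.float32(229.1), np.float32(293.6), np.float32(6.9)), (np.float32(217.4), np.float32(296.4), np.float32(4.9)), (np.float32(225.4), np.float32(294.1), np.float32(8.8)), (np.float32(231.1), np.float32(289.6), np.float32(6.0))]
side8 [(np.float32(282.4), np.float32(297.1), np.float32(6.3)), (np.float32(225.6), np.float32(288.6), np.float32(5.5)), (np.float32(281.4), np.float32(300.6), np.float32(5.4)), (np.float32(248.6), np.float32(292.4), np.float32(4.1)), (np.float32(259.6), np.float32(293.4), np.float32(7.2))]
top0 []
top8 []
top grey map
148 ........................................................................
150 ........................................................................
152 .................................................................
[... 4185 characters left out ...]
...................................
316 #############...............................................#.............................
318 ###########...............................................................................
320 #########.................................................................................
322 #######...................................................................................
324 ######....................................................................................
326 ####......................................................................................
328 ##...............................................#........................................
```

In the top mask the ball is a separate grey blob at about (223.5,169), inside the box and clear of the chute. Before handing in I'll check it against the side ray and see that it is at rest, and also check the block, cylinder and pointer.

```bash
python3 -m crank '[[[0,0,0],0],[[0,0,0],0],[[0,0,0],0],[[0,0,0],0]]' | head -1
python3 - <<'E'
from h import *
t=shot("top","t9.png"); hs=cv2.cvtColor(t,cv2.COLOR_RGB2HSV); m=((hs[...,1]<60)&(hs[...,2]>60)).astype(np.uint8)
m2=np.zeros_like(m); m2[155:178,214:256]=m[155:178,214:256]; k,l,s,c=cv2.connectedComponentsWithStats(m2)
for i in range(1,k): print("ball",c[i],s[i,4],onz("top",[c[i]],.026)[0].round(3))
print("box centre",onz("top",[(231,171)],.04)[0].round(3))
h0=cv2.cvtColor(cv2.imread("pics/top0.png"),cv2.COLOR_BGR2HSV)
for nm,(x,y),f in(("cyl",(290,223),lambda h:(h[...,1]>165)&(h[...,2]>70)),("block",(210,231),lambda h:h[...,2]<75)):
    for h in(h0,hs):
        w=f(h[y-16:y+16,x-18:x+18]); q=np.argwhere(w); print(nm,len(q),(q.mean(0)[::-1]+[x-18,y-16]).round(1) if len(q) else None)
c=lambda p:[(330+(x+.5)/6-.5,160+(y+.5)/6-.5) for x,y in p]
P=onz("top",c([(219,130),(232,238)]),.106)[:,:2]; d=P[0]-P[1]; print("pointer deg",np.degrees(np.arctan2(d[1],d[0])),"want 4.3")
E
```

```text
time: 20.08
ball [223.61904762 169.04761905] 63 [0.597 0.206 0.026]
box centre [0.588 0.177 0.04 ]
cyl 2 [289. 223.]
cyl 0 None
block 406 [213.5 231.7]
block 376 [212.9 231.7]
pointer deg 6.476484462656705 want 4.3
```

```bash
python3 -c "
from bench import r
print(r.close_job())"
```

```text
the job is handed in; nothing more can be done
None
```

I handed the job in at about 20 s with the selector measured about 2° from the red stud (8° allowed), the ball in the catch box and the loose things not seen to have moved; the hand-in gave no verdict.

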